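Pack the mooncakes into their tin

TASK

Pack the mooncakes away in their round tin: lift the lid off by its knob and lay it flat, knob up, on the cork mat; then take the mooncakes out of the basket and drop each one flat into an empty pocket of the tin, one to a pocket; when all of them are in, put the lid back on the tin, fully down all round. Do not disturb the tiffin, the teapot or the two glass mugs.

Things in the scene. Friction and masses are not known exactly. Their poses are not given: they have to be found in the camera images.
- tin: Round dark-red tin, fixed: outside diameter 206 mm, 50 high, wall 3. Origin: centre of underside, z up. In it a gold tray: flat floor 20 mm above the underside, on it six round open cups (the pockets) on a circle of 70 mm radius: inside diameter 48 mm at the bottom, 55 at the mouth, outside 60, mouth 34 mm above the tin's underside (14 deep, 16 below the tin's rim). One already holds a cake.
- lid: Dark-red lid with gold rings and brass knob, 0.2 kg, loose, starts on the tin. Flat top, diameter 219 mm, 16 mm high without knob: 14 mm skirt (inside diameter 214, about 3 mm play all round on the tin) under a 2 mm top. Origin: centre of the skirt's lower edge, z up. Fully on, the top rests on the tin's rim and the origin is 36 mm above the tin's underside, on its axis; any yaw.
- lid_knob (a point): Point on the axis of the lid's round brass knob, 20 mm above the flat top of the lid (36 mm above the skirt's lower edge). The knob is a cylinder 26 mm in diameter, standing 30 mm above the lid's top.
- basket: Round coiled seagrass basket, fixed. Origin: centre of its underside. Flat floor 6 mm above the worktop, about 200 mm across inside; the wall flares to 252 mm outside (240 inside) at its rim, 36 mm above the worktop. The loose cakes lie flat on its floor.
- mat: Round cork mat, 240 mm diameter, 4 mm thick, fixed on the worktop. Origin: centre of its underside. It lies on the other side of the tin from the basket; basket and mat change sides from start to start.
- pocket1 (a point): Centre of the floor of pocket 1 of the tin, 20 mm above the tin's underside (numbered anticlockwise from above).
- pocket2 (a point): Centre of the floor of pocket 2 of the tin, 20 mm above the tin's underside (numbered anticlockwise from above).
- pocket3 (a point): Centre of the floor of pocket 3 of the tin, 20 mm above the tin's underside (numbered anticlockwise from above).
- pocket4 (a point): Centre of the floor of pocket 4 of the tin, 20 mm above the tin's underside (numbered anticlockwise from above).
- pocket5 (a point): Centre of the floor of pocket 5 of the tin, 20 mm above the tin's underside (numbered anticlockwise from above).
- pocket6 (a point): Centre of the floor of pocket 6 of the tin, 20 mm above the tin's underside (numbered anticlockwise from above).
- cake1_mid (a point): Centre of a firm golden-brown mini mooncake: a round puck, 44 mm diameter, 24 mm high, about 45 g, the point half way up it on its axis; z along its axis. Starts lying flat in the basket. May be absent.
- cake2_mid (a point): Centre of a firm golden-brown mini mooncake: a round puck, 44 mm diameter, 24 mm high, about 45 g, the point half way up it on its axis; z along its axis. Starts lying flat in the basket. May be absent.
- cake3_mid (a point): Centre of a firm golden-brown mini mooncake: a round puck, 44 mm diameter, 24 mm high, about 45 g, the point half way up it on its axis; z along its axis. Starts lying flat in the basket. May be absent.
- cake4_mid (a point): Centre of a firm golden-brown mini mooncake: a round puck, 44 mm diameter, 24 mm high, about 45 g, the point half way up it on its axis; z along its axis. Starts lying flat in the basket. May be absent.
- cake5_mid (a point): Centre of a firm golden-brown mini mooncake: a round puck, 44 mm diameter, 24 mm high, about 45 g, the point half way up it on its axis; z along its axis. Starts lying flat in the basket. May be absent.
- packed1_mid (a point): Centre of a mooncake of the same kind that is already seated in a pocket of the tin (its centre 12 mm above the pocket's floor). May be absent.
- packed2_mid (a point): Centre of a mooncake of the same kind that is already seated in a pocket of the tin (its centre 12 mm above the pocket's floor). May be absent.
- packed3_mid (a point): Centre of a mooncake of the same kind that is already seated in a pocket of the tin (its centre 12 mm above the pocket's floor). May be absent.
- tiffin: Bystander: closed aluminium tiffin of three stacked tiers, 140 mm diameter, 240 mm high with its carrying handle. Origin: centre of its underside.
- teapot: Bystander: white ceramic teapot with hinged lid, body 144 mm diameter, 138 mm high; handle to 115 mm behind and spout to 120 mm ahead (+x) of its axis. Origin: centre of its underside.
- mug1: Bystander: tall glass mug, 76 mm diameter, 135 mm high, handle to 70 mm from its axis on +y; stands on a black plastic coaster 5 mm thick. Origin: centre of its underside.
- mug2: Bystander: a second tall glass mug of the same size, on the worktop. Origin: centre of its underside.

How it is judged:
On the way, in this order (a step that is already met when the one before it is completed fails the run):
1. the lid lies flat, knob up, on the cork mat, and has been let go (horizontal distance between lid and mat below 0.06 m and z of lid in the frame of mat below 0.009 m and angle between lid's own z axis and vertical below 0.08 rad and contact force between the fingers and lid below 0.1 N), for 0.2 s.
2. every mooncake lies flat in a pocket of the tin, one to a pocket, the lid still off, and the gripper has let go of it (z of each of cake1_mid, cake2_mid, cake3_mid, cake4_mid, cake5_mid, packed1_mid, packed2_mid, packed3_mid in the frame of tin below 0.036 m and angle between the z axis of each of cake1_mid, cake2_mid, cake3_mid, cake4_mid, cake5_mid, packed1_mid, packed2_mid, packed3_mid and the z axis of tin, either way round below 0.2 rad and horizontal distance between cake1_mid and tin between 0.062 and 0.078 m and horizontal distance between cake2_mid and tin between 0.062 and 0.078 m and horizontal distance between cake3_mid and tin between 0.062 and 0.078 m and horizontal distance between cake4_mid and tin between 0.062 and 0.078 m and horizontal distance between cake5_mid and tin between 0.062 and 0.078 m and horizontal distance between packed1_mid and tin between 0.062 and 0.078 m and horizontal distance between packed2_mid and tin between 0.062 and 0.078 m and horizontal distance between packed3_mid and tin between 0.062 and 0.078 m and horizontal distance between lid and tin above 0.12 m and contact force between the fingers and cake1 below 0.1 N and contact force between the fingers and cake2 below 0.1 N and contact force between the fingers and cake3 below 0.1 N and contact force between the fingers and cake4 below 0.1 N and contact force between the fingers and cake5 below 0.1 N), for 0.2 s.
At the end, for the whole second after the job is handed in: Every mooncake present lies flat (0.2 rad) in a pocket of the tin, on its axis within 8 mm and fully down (centre under 36 mm above the tin's underside); the lid is on the tin, centred within 7 mm, level within 0.05 rad, its skirt's edge under 39 mm above the tin's underside (36 is home) (z of each of cake1_mid, cake2_mid, cake3_mid, cake4_mid, cake5_mid, packed1_mid, packed2_mid, packed3_mid in the frame of tin below 0.036 m and angle between the z axis of each of cake1_mid, cake2_mid, cake3_mid, cake4_mid, cake5_mid, packed1_mid, packed2_mid, packed3_mid and the z axis of tin, either way round below 0.2 rad and horizontal distance between cake1_mid and tin between 0.062 and 0.078 m and horizontal distance between cake2_mid and tin between 0.062 and 0.078 m and horizontal distance between cake3_mid and tin between 0.062 and 0.078 m and horizontal distance between cake4_mid and tin between 0.062 and 0.078 m and horizontal distance between cake5_mid and tin between 0.062 and 0.078 m and horizontal distance between packed1_mid and tin between 0.062 and 0.078 m and horizontal distance between packed2_mid and tin between 0.062 and 0.078 m and horizontal distance between packed3_mid and tin between 0.062 and 0.078 m and horizontal distance between lid and tin below 0.007 m and z of lid in the frame of tin below 0.039 m and angle between lid's own z axis and vertical below 0.05 rad); the robot touches nothing.
It fails at once if the tiffin is pushed more than 30 mm or tipped (distance of tiffin from where it was at the start of the episode above 0.03 m or angle between tiffin's own z axis and vertical above 0.3 rad).
It fails at once if the teapot is pushed more than 30 mm or tipped (distance of teapot from where it was at the start of the episode above 0.03 m or angle between teapot's own z axis and vertical above 0.3 rad).
It fails at once if the first glass mug is pushed more than 30 mm or tipped (distance of mug1 from where it was at the start of the episode above 0.03 m or angle between mug1's own z axis and vertical above 0.3 rad).
It fails at once if the second glass mug is pushed more than 30 mm or tipped (distance of mug2 from where it was at the start of the episode above 0.03 m or angle between mug2's own z axis and vertical above 0.3 rad).
Of cake1, cake2, cake3, cake4, cake5 only 4 to 5 are there at a start; the rules pass over those that are not, and their reading is None.
Of packed1, packed2, packed3 only 1 to 1 are there at a start; the rules pass over those that are not, and their reading is None.
At some moment in a run one of cake1, cake2, cake3, cake4, cake5 may be knocked a few centimetres aside while the robot is not near it.
Once in a run the grip may slacken for a moment while it holds something.
It also fails if it takes over 200 s, if anything falls off the work surface, if the arm or the gripper's body presses on something with over 40 N, if the wrist force passes 120 N, or if a joint passes its speed limit or range.

ROBOT

A 6-joint arm with a two-finger parallel gripper is mounted at the origin on the work surface. World frame = base frame: x ahead of the robot, y to its left, z up, the work surface at z = 0. Lengths are in m, angles in rad, forces in N, time in s.
With the tool pointing down it reaches from about 0.35 to 0.85 m from the base axis. Payload 8.1 kg.
Tool frame: the origin (TCP) lies on the centre line of the jaws, within the pads' length; the fingertips stand robot.tip_reach ahead of it and the grasp point (between the pads) lies 5 mm behind it (robot.tip_reach is the distance from the TCP to the fingertips, in m); z points along the fingers, y is the direction in which the jaws open and shut (so a half turn about z gives the same grasp; the last joint's range is limited). The gripper opens to 93 mm and grips with 3 to 60 N. Pads are 15 mm wide; open, the fingers measure 128 mm over their backs; the gripper's body (75 mm by 188 mm) begins 65 mm behind the grasp point.
Start: joints at [1.242, 0.13, 1.488, -0, 1.523, -0.085], TCP at [0.145, 0.582, 0.233] pointing down, gripper open.
Joint ranges: [-2.96, 2.96], [-0.89, 2.26], [0.02, 2.5], [-1.34, 4.48], [0, 2.73], [-2.66, 2.66]. Speed limits (rad/s): [2.39, 2.39, 2.79, 3.14, 3.14, 3.14].

INTERFACE

Orientations are given as a rotation vector (axis times angle).
In Python, from plant import sensors, read_camera, robot gives the robot as it stands.
- The arm moves only by the tool play_rows, never from a script. Its argument "series" is a list that holds one entry, the list of rows, each a list of 5 numbers: the closure, from -1 (fully open) to 1 (shut), then the shift along the world's x, y, z in m, then the turn about the world's z in rad. A call has 1 to 8 rows; each row is the pose to reach, as a shift and turn from the pose commanded when the call began; what a row does not reach only later rows make up. A row lasts 1/10 s, in which the tool goes at most 50 mm and 8.59 degrees, less where a joint would pass 70% of its speed; a pose out of reach is approached as far as the arm can. A call with a gripper value outside its range is refused whole. The fingers move at their own pace and stop on an object; "force" is the grip in N (left out, the last holds). Time passes only in rows, so rows that repeat a pose let the fingers close. It gives the time, the measured TCP pose, the force and the opening at its end, in the units of the state.
- sensors.read_state(): the state, without advancing time (a new reading comes with each control period).
- read_camera(name): name is "side" or "top"; returns a dict with "color" (480x640x3 uint8, red, green, blue), "range_z" (480x640 float32, m along the optical axis (not along the pixel's ray), 0 where there is no reading), "intrinsics" (3x3 intrinsics, pixels), "rvec" (rotation vector, rad) and "tvec" (3), from world to camera coordinates, as OpenCV has them. Camera axes: x right, y down, z forward; pixel columns grow to the right and rows downward; lengths in m; the calibration is good to about 2 mm. A picture is of the moment at which its call begins.
- robot.close_job(): hands the job in, once; it reports no verdict.
The state is a dict: "t": time; "q": joint angles; "dq": joint speeds; "joint_torque": joint torques, N m; "tool_pos": TCP position; "orientation": TCP orientation; "force": force on the tool from outside, world axes, zero at the start; "wrist_torque": the same for the moment, N m; "opening": finger opening in m.
Only numpy, scipy, OpenCV 4.12 (cv2) and the standard library are available. Lean on these libraries where they do the work, as an engineer would, in place of code of your own. Each camera call takes 0.05 s, during which the arm holds its last target.

## Working session

There is one attempt and no reset: what is moved stays moved. The work goes in short steps, Python scripts to look and compute and a tool call to move; the robot and the scene stay as the last step left them, time stands still between calls to the robot, and variables do not carry over. Pictures are saved under pics/ and viewed, and the job is handed in when it is done.

Besides the shell and the picture viewer there is one more tool, called after ">>>" as a command line: name --argument value ..., lists and objects as JSON in quotes. play_rows: Moves the arm, as the interface text tells. Its arguments: {"type":"object","properties":{"series":{"type":"array","items":{"type":"array","items":{"type":"array","items":{"type":"number"}}}},"force":{"type":"number"}},"required":["series"]}

```bash
ls; mkdir -p pics
cat > h.py <<'E'
import numpy as np, cv2
from plant import sensors, read_camera, robot
def cloud(c):
    K=np.array(c["intrinsics"]);R=cv2.Rodrigues(np.array(c["rvec"],float))[0];t=np.array(c["tvec"],float)
    z=c["range_z"];v,u=np.mgrid[0:480,0:640]
    P=np.stack([(u-K[0,2])/K[0,0]*z,(v-K[1,2])/K[1,1]*z,z],-1)
    W=(P-t)@R; W[z<=0]=np.nan
    return W
def save(c,n): cv2.imwrite(f"pics/{n}.png",cv2.cvtColor(c["color"],cv2.COLOR_RGB2BGR))
E
python3 - <<'E'
from h import *
for n in("top","side"):
    c=read_camera(n);save(c,n+"0")
    R=cv2.Rodrigues(np.array(c["rvec"],float))[0];print(n,-R.T@np.array(c["tvec"]),c["intrinsics"])
print(sensors.read_state(),robot.tip_reach)
E
```

```text
pics
top [0.40397944 0.0585918  1.2748189 ] [[477.44322215   0.         318.68196133]
 [  0.         477.44322215 240.53899125]
 [  0.           0.           1.        ]]
side [0.24149974 0.87353335 0.72869858] [[523.11294994   0.         322.64995354]
 [  0.         523.11294994 226.91277136]
 [  0.           0.           1.        ]]
{'t': 0.1, 'q': array([ 1.24160191e+00,  1.31112304e-01,  1.48915779e+00, -2.62714673e-05,
        1.52299929e+00, -8.54021922e-02]), 'dq': array([-0.00116131, -0.00240563, -0.00226669, -0.00048406,  0.00035136,
       -0.00021588]), 'joint_torque': array([ 1.66422938e-03, -5.61334026e+01, -4.93100488e+01,  7.70975905e-02,
        2.88380828e-02, -8.70274698e-05]), 'tool_pos': array([0.14466109, 0.58179667, 0.23168331]), 'orientation': array([-3.81959327e-01, -3.11796375e+00,  2.58562823e-03]), 'force': array([0.25473683, 0.0642083 , 0.68831237]), 'wrist_torque': array([-0.03586373, -0.00135121,  0.03735526]), 'opening': 0.09270102712155749} 0.014
```

View pics/top0.png

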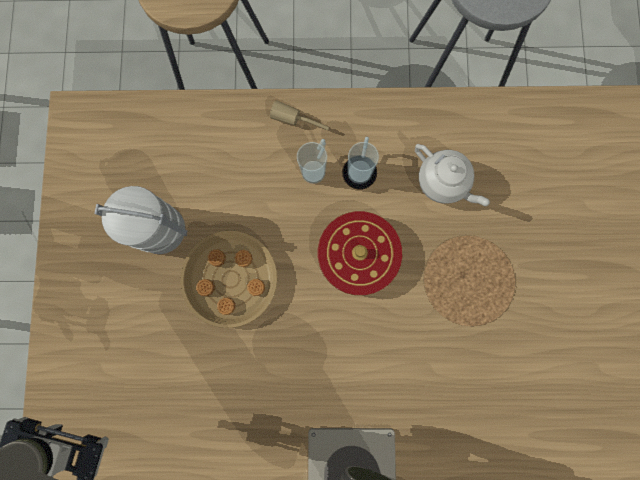

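View pics/side0.png

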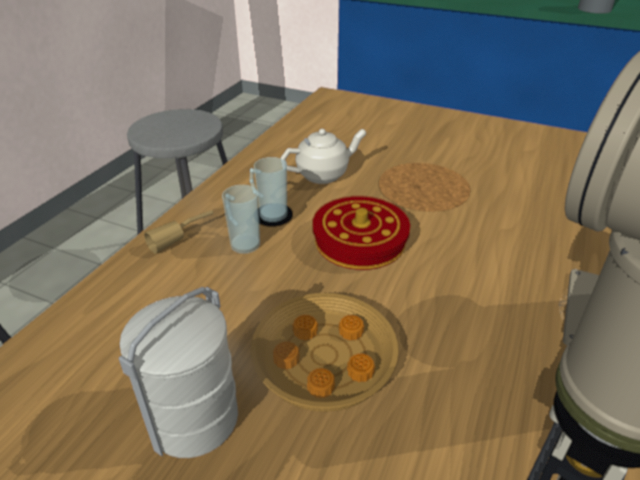

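The top view shows the basket at (232,280) holding five cakes, the tin with its lid on at (360,253), and the mat at (470,281). The mugs, at (313,160) and (362,160), stand just beyond the tin. Next I'll measure these.

```bash
cat >> h.py <<'E'
def circ(P):
    A=np.c_[2*P[:,:2],np.ones(len(P))];s=np.linalg.lstsq(A,(P[:,:2]**2).sum(1),rcond=None)[0]
    return s[:2],np.sqrt(s[2]+s[0]**2+s[1]**2)
def enc(W,m):
    P=W[m]; P=P[np.isfinite(P[:,0])]
    (x,y),r=cv2.minEnclosingCircle((P[:,:2]*1000).astype(np.float32).reshape(-1,1,2)); return np.round([x,y,r],1),np.round(np.nanmedian(P[:,2])*1000,1)
def blobs(m,amin=60):
    m=cv2.morphologyEx(m.astype(np.uint8),cv2.MORPH_OPEN,np.ones((3,3)))
    n,l,st,ce=cv2.connectedComponentsWithStats(m)
    return [(l==i,st[i,4],ce[i]) for i in range(1,n) if st[i,4]>=amin]
def cakes(c,W):
    hsv=cv2.cvtColor(c["color"],cv2.COLOR_RGB2HSV)
    h,s,v=[hsv[...,i].astype(int) for i in range(3)]
    return blobs((h>5)&(h<16)&(s>170)&(v>90)&(W[...,2]>0.008)&(W[...,2]<.06),40)
E
python3 - <<'E'
from h import *
c=read_camera("top");W=cloud(c)
hsv=cv2.cvtColor(c["color"],cv2.COLOR_RGB2HSV)
for p in [(216,258),(244,258),(470,281),(232,280),(360,270),(360,253),(300,400)]: print(p,hsv[p[1],p[0]],np.round(W[p[1],p[0]]*1000,1))
z=W[...,2]
for k in cakes(c,W):
    print("cake",k[1:],enc(W,k[0]),np.nanmean(W[k[0]],0)*1000)
u=np.arange(640)[None]+np.zeros((480,1));v=np.arange(480)[:,None]+np.zeros((1,640))
near=lambda a,b,r:np.hypot(u-a,v-b)<r
print("lid",enc(W,near(360,253,55)&(abs(z-.052)<.006)))
print("knob",enc(W,near(360,253,20)&(z>.07)), np.nanmean(W[near(360,253,20)&(z>.07)],0))
print("tiffin",enc(W,near(140,220,60)&(z>.15)))
print("teapot",enc(W,near(450,175,60)&(z>.02)&(z<.2)))
print("mugs",enc(W,near(313,160,26)&(z>.03)),enc(W,near(362,160,26)&(z>.03)))
print("basketrim",enc(W,near(232,280,70)&(z>.026)&(z<.05)))
m=near(470,281,60)&(z>.002)&(z<.02); print("mat z",enc(W,m))
a=np.median(W[near(470,281,60)],0)
h=hsv[...,0].astype(int);
E
```

```text
(216, 258) [ 15 163  86] [542.5 350.1  30.9]
(244, 258) [ 15 140 124] [542.  276.   32.2]
(470, 281) [ 16 104 145] [ 481.5 -319.5    3.7]
(232, 280) [ 19  97 152] [486.2 311.4   6. ]
(360, 270) [  6 158 129] [508.  -26.5  47. ]
(360, 253) [ 22 129 156] [547.5 -24.5  85.2]
(300, 400) [ 19  98 125] [177.4 129.5   0. ]
lid (array([553.8, -25.1, 109.6]), np.float64(52.4))
knob (array([553.1, -25. ,  12.8]), np.float64(82.4)) [ 0.55287106 -0.02450305  0.08173612]
tiffin (array([624.1, 510.4,  79.5]), np.float64(205.7))
teapot (array([ 748.4, -257.3,  118.4]), np.float64(96.6))
mugs (array([794.6,  89.3,  50.8]), np.float64(96.9)) (array([792.2, -34.5,  50.3]), np.float64(101.8))
basketrim (array([502.6, 337.3, 151.6]), np.float64(32.8))
mat z (array([ 484.5, -319.7,  161.2]), np.float64(4.4))
```

```bash
cat >> h.py <<'E'
def hc(W,cx,cy,r,z0,z1,amin=60):
    z=W[...,2]
    m=(np.hypot(W[...,0]-cx,W[...,1]-cy)<r)&(z>z0)&(z<z1)
    return blobs(m,amin)
E
python3 - <<'E'
from h import *
c=read_camera("top");W=cloud(c);z=W[...,2]
for k in hc(W,.489,.311,.096,.02,.05): print("cake",k[1],k[2].round(),enc(W,k[0]),(np.nanmean(W[k[0]],0)*1000).round(1))
for k in hc(W,.482,-.32,.15,.0022,.02,500): print("mat",k[1],enc(W,k[0]),(np.nanmean(W[k[0]],0)*1000).round(1))
for k in hc(W,.489,.311,.15,.028,.05,300): print("rim",k[1],enc(W,k[0]))
# rim circle fit of blob
for k in hc(W,.79,.02,.15,.12,.15,20): print("mug top",k[1],enc(W,k[0]))
for k in hc(W,.75,-.25,.2,.03,.15,20): print("teapot",k[1],enc(W,k[0]),(np.nanmean(W[k[0]],0)*1000).round(1))
E
```

```text
cake 224 [216. 257.] (array([544.8, 352.6,  23. ]), np.float64(30.6)) [544.5 351.4  30.6]
cake 224 [243. 258.] (array([543.7, 280.6,  22.8]), np.float64(30.8)) [543.  279.7  30.6]
cake 237 [205. 287.] (array([466.6, 379. ,  22.8]), np.float64(30.3)) [466.4 378.   30.2]
cake 234 [255. 287.] (array([466.8, 245.9,  22.7]), np.float64(30.5)) [466.4 245.5  30.5]
cake 236 [225. 306.] (array([418.1, 323.4,  22.9]), np.float64(30.3)) [417.8 322.7  30. ]
rim 1412 (array([489.4, 316.2, 127. ]), np.float64(35.8))
mug top 73 (array([810.1,  96.9,  25.2]), np.float64(131.6))
mug top 96 (array([803.5, -29.8,  27.6]), np.float64(134.3))
mug top 33 (array([748.8,  92. ,  12.7]), np.float64(132.9))
mug top 54 (array([750. , -29.6,  20.4]), np.float64(135.8))
teapot 2673 (array([ 749.2, -257.5,  118.7]), np.float64(96.8)) [ 740.7 -246.4   95.4]
teapot 123 (array([776.7, -54.9,  27.8]), np.float64(108.5)) [784.6 -61.5 101.9]
teapot 57 (array([ 618.7, -103.9,   21. ]), np.float64(52.5)) [ 619.8 -104.7   52.3]
```

>>> play_rows --series '[[[-1, 0.027, -0.04, 0, 0], [-1, 0.054, -0.08, 0, 0], [-1, 0.081, -0.12, 0, 0], [-1, 0.108, -0.16, 0, 0], [-1, 0.135, -0.2, 0, 0], [-1, 0.162, -0.24, 0, 0], [-1, 0.189, -0.28, 0, 0], [-1, 0.216, -0.32, 0, 0]]]' --force 40

```text
t: 1.0
tool_pos: [0.3614, 0.2605, 0.2327]
orientation: [0.381, 3.118, 0.0]
force: [0.5, 0.7, -0.6]
opening: 0.093
```

>>> play_rows --series '[[[-1, 0.027, -0.04, 0, 0], [-1, 0.054, -0.08, 0, 0], [-1, 0.081, -0.12, 0, 0], [-1, 0.108, -0.16, 0, 0], [-1, 0.135, -0.2, 0, 0], [-1, 0.162, -0.24, 0, 0], [-1, 0.185, -0.275, 0, 0], [-1, 0.1925, -0.287, 0, 0]]]'

```text
t: 1.8
tool_pos: [0.5544, -0.0282, 0.2321]
orientation: [-0.387, -3.117, 0.001]
force: [-1.2, 0.4, 0.5]
opening: 0.0929
```

>>> play_rows --series '[[[-1, 0, 0, -0.045, 0], [-1, 0, 0, -0.09, 0], [-1, 0, 0, -0.12, 0], [-1, 0, 0, -0.14, 0], [-1, 0, 0, -0.15, 0], [-1, 0, 0, -0.158, 0], [-1, 0, 0, -0.16, 0], [-1, 0, 0, -0.16, 0]]]'

```text
t: 2.6
tool_pos: [0.5539, -0.0247, 0.0735]
orientation: [0.382, 3.117, 0.0]
force: [0.3, 0.2, 0.1]
opening: 0.0928
```

>>> play_rows --series '[[[1, 0, 0, 0, 0], [1, 0, 0, 0, 0], [1, 0, 0, 0, 0], [1, 0, 0, 0, 0], [1, 0, 0, 0, 0], [1, 0, 0, 0, 0], [1, 0, 0, 0, 0]]]'

```text
t: 3.3
tool_pos: [0.5533, -0.0247, 0.0726]
orientation: [-0.382, -3.118, 0.0]
force: [-0.4, 0.3, -0.6]
opening: 0.0417
```

>>> play_rows --series '[[[1, 0, 0, 0, 0], [1, 0, 0, 0, 0], [1, 0, 0, 0, 0], [1, 0, 0, 0, 0], [1, 0, 0, 0, 0]]]'

```text
t: 3.8
tool_pos: [0.5533, -0.0248, 0.0726]
orientation: [0.382, 3.118, -0.0]
force: [-0.1, -0.6, -0.1]
opening: 0.0249
```

>>> play_rows --series '[[[1, 0, 0, 0, 0], [1, 0, 0, 0.01, 0], [1, 0, 0, 0.02, 0], [1, 0, 0, 0.03, 0], [1, 0, 0, 0.04, 0], [1, 0, 0, 0.05, 0]]]'

```text
t: 4.4
tool_pos: [0.5536, -0.0248, 0.124]
orientation: [0.382, 3.117, -0.0]
force: [0.5, 0.7, -1.5]
opening: 0.0251
```

Run:
```python
from h import *
c=read_camera("side");save(c,"side1");c=read_camera("top");save(c,"top1");W=cloud(c);z=W[...,2]
# mat by circle grid
m=(np.hypot(W[...,0]-.482,W[...,1]+.32)<.14)&(z>.0025)&(z<.02)
P=W[m];print(len(P),np.percentile(P[:,0],[1,50,99]),np.percentile(P[:,1],[1,50,99]))
```

```text
5179 [0.36423895 0.48194807 0.60179721] [-0.43637504 -0.31521159 -0.19909638]
```

View pics/side1.png

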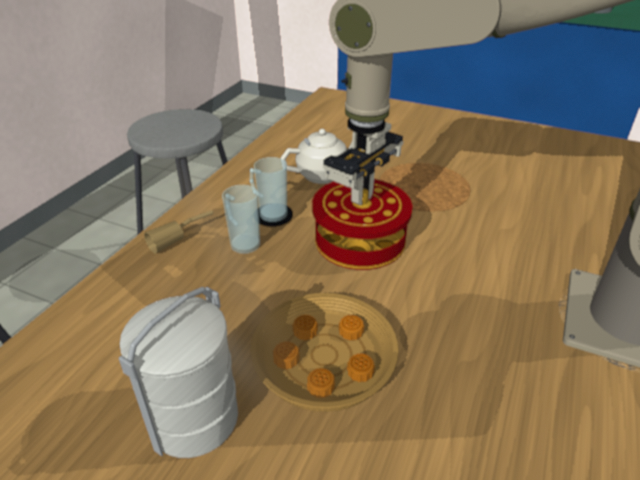

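View pics/top1.png

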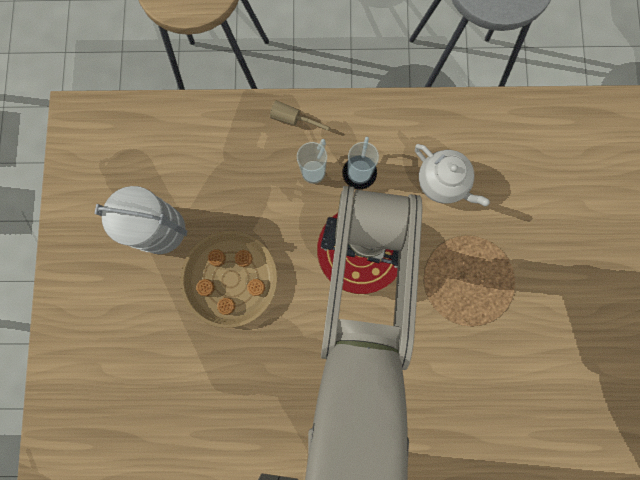

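Side view (about (360,200)): the lid is level in the grip and clear of the tin, and the tray is visible under it. I'll carry it to the mat.

>>> play_rows --series '[[[1, -0.006, -0.025, 0, 0], [1, -0.0145, -0.06, 0, 0], [1, -0.024, -0.1, 0, 0], [1, -0.034, -0.14, 0, 0], [1, -0.044, -0.18, 0, 0], [1, -0.0535, -0.22, 0, 0], [1, -0.063, -0.26, 0, 0], [1, -0.0695, -0.285, 0, 0]]]'

```text
t: 5.3
tool_pos: [0.4827, -0.3124, 0.1224]
orientation: [-0.385, -3.118, 0.001]
force: [0.2, 0.1, -2.8]
opening: 0.0252
```

>>> play_rows --series '[[[1, -0.002, -0.008, -0.01, 0], [1, -0.002, -0.008, -0.03, 0], [1, -0.002, -0.008, -0.05, 0], [1, -0.002, -0.008, -0.065, 0], [1, -0.002, -0.008, -0.074, 0], [1, -0.002, -0.008, -0.079, 0], [1, -0.002, -0.008, -0.081, 0], [1, -0.002, -0.008, -0.082, 0]]]'

```text
t: 6.1
tool_pos: [0.4823, -0.3179, 0.0412]
orientation: [0.381, 3.118, -0.001]
force: [0.2, -0.3, -1.6]
opening: 0.025
```

>>> play_rows --series '[[[1, 0, 0, -0.001, 0], [-1, 0, 0, -0.001, 0], [-1, 0, 0, 0, 0], [-1, 0, 0, 0, 0], [-1, 0, 0, 0, 0], [-1, 0, 0, 0, 0], [-1, 0, 0, 0, 0], [-1, 0, 0, 0, 0]]]'

```text
t: 6.9
tool_pos: [0.4818, -0.3177, 0.0406]
orientation: [-0.382, -3.118, -0.0]
force: [-0.0, 0.1, -0.4]
opening: 0.0764
```

>>> play_rows --series '[[[-1, 0, 0, 0.02, 0], [-1, 0, 0, 0.06, 0], [-1, 0, 0, 0.1, 0], [-1, 0, 0, 0.14, 0], [-1, -0.02, 0.04, 0.16, 0], [-1, -0.04, 0.08, 0.16, 0], [-1, -0.06, 0.12, 0.16, 0], [-1, -0.08, 0.16, 0.16, 0]]]'

```text
t: 7.7
tool_pos: [0.401, -0.1565, 0.2007]
orientation: [0.383, 3.118, -0.0]
force: [-0.7, 0.9, 0.7]
opening: 0.0929
```

Run:
```python
from h import *
c=read_camera("side");save(c,"side2");c=read_camera("top");save(c,"top2");W=cloud(c);z=W[...,2]
for k in hc(W,.482,-.318,.13,.013,.03,100): print("lid",k[1],enc(W,k[0]),(np.nanmean(W[k[0]],0)*1000).round(1))
for k in hc(W,.482,-.318,.03,.04,.07,10): print("knob",k[1],enc(W,k[0]),(np.nanmean(W[k[0]],0)*1000).round(1))
```

```text
lid 2603 (array([ 484.6, -317.9,  109.5]), np.float64(20.2)) [ 525.9 -335.1   20.2]
knob 28 (array([ 487.4, -322.9,    8.7]), np.float64(49.9)) [ 487.  -322.1   49.6]
```

View pics/top2.png

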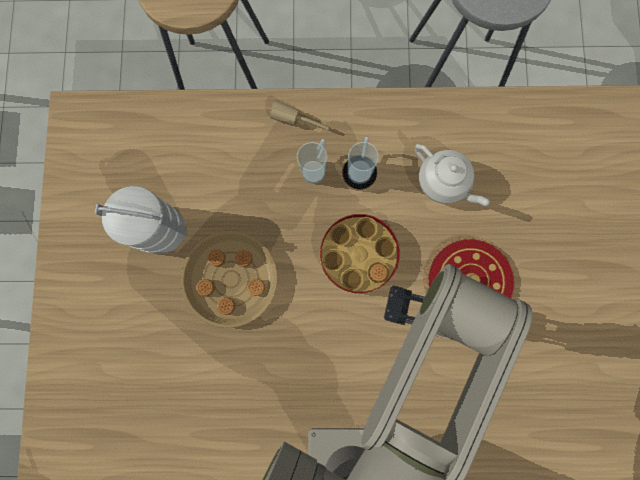

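Lid lies on the mat (top at 20 mm, centre ≈ (0.484,-0.318)). Tin is open, with the packed cake at pixel (378,272) and empty pockets at (367,229), (342,235), (386,246), (334,260) and (352,279). Next I'll measure tin and pockets.

```bash
cat > tin.py <<'E'
from h import *
from scipy.optimize import minimize
def tin(W):
    z=W[...,2]
    d=np.hypot(W[...,0]-.5535,W[...,1]+.025)
    P=W[(abs(d-.101)<.008)&(abs(z-.05)<.003)]
    print("rim",circ(P),len(P))
    # tray: model heights
    Q=W[(d<.097)&(z>.012)&(z<.05)]
    def f(p):
        best=1
        th=p[2]+np.arange(6)*np.pi/3
        r=np.min(np.hypot(Q[:,0,None]-p[0]-.07*np.cos(th),Q[:,1,None]-p[1]-.07*np.sin(th)),1)
        h=np.where(r<.024,.020,np.where(r<.0275,.027,np.where(r<.030,.034,.02)))
        e=np.abs(Q[:,2]-h); return np.mean(np.minimum(e,.008))
    r=min((minimize(f,[.5535,-.025,a],method="Nelder-Mead",options=dict(initial_simplex=[[.5535,-.025,a],[.5575,-.025,a],[.5535,-.021,a],[.5535,-.025,a+.15]])) for a in np.arange(6)*np.pi/18),key=lambda r:r.fun)
    return r.x,r.fun
E
python3 - <<'E'
from tin import *
c=read_camera("top");W=cloud(c)
p,e=tin(W);print(p,e)
for k in hc(W,.5535,-.025,.097,.038,.05,60): print("packed",k[1],enc(W,k[0]),(np.nanmean(W[k[0]],0)*1000).round(1))
for i in range(6):
    a=p[2]+i*np.pi/3; print(i,np.degrees(a).round(1),(p[:2]+.07*np.array([np.cos(a),np.sin(a)])).round(4))
E
```

```text
rim (array([ 0.55328722, -0.02471044]), np.float64(0.10091657015405443)) 241
[ 0.55381164 -0.02535803  0.76195649] 0.0029107604842414972
packed 205 (array([502.7, -73.6,  22.3]), np.float64(44.7)) [502.6 -74.4  44.7]
0 43.7 [0.6045 0.023 ]
1 103.7 [0.5373 0.0427]
2 163.7 [ 0.4866 -0.0057]
3 223.7 [ 0.5032 -0.0737]
4 283.7 [ 0.5703 -0.0934]
5 343.7 [ 0.621  -0.0451]
```

>>> play_rows --series '[[[-1, 0.0145, 0.045, 0, 0], [-1, 0.029, 0.09, 0, 0], [-1, 0.0435, 0.135, 0, 0], [-1, 0.058, 0.18, 0, 0], [-1, 0.0725, 0.225, 0, 0], [-1, 0.087, 0.27, 0, 0], [-1, 0.1015, 0.315, 0, 0], [-1, 0.116, 0.36, 0, 0]]]' --force 25

```text
t: 8.65
tool_pos: [0.5193, 0.2039, 0.2005]
orientation: [0.383, 3.117, -0.0]
force: [0.5, -0.7, -0.4]
opening: 0.0928
```

>>> play_rows --series '[[[-0.29, 0.0145, 0.043, 0, -0.035], [-0.29, 0.024, 0.072, 0, -0.035], [-0.29, 0.026, 0.0785, -0.02, -0.035], [-0.29, 0.026, 0.0785, -0.06, -0.035], [-0.29, 0.026, 0.0785, -0.09, -0.035], [-0.29, 0.026, 0.0785, -0.1, -0.035]]]'

```text
t: 9.25
tool_pos: [0.5423, 0.2795, 0.0959]
orientation: [-0.436, -3.106, 0.005]
force: [-0.4, 0.0, -0.8]
opening: 0.0601
```

Run:
```python
from h import *
c=read_camera("side");save(c,"side3");c=read_camera("top");save(c,"top3");W=cloud(c)
for k in hc(W,.489,.311,.096,.02,.05): print("cake",k[1],k[2].round(),enc(W,k[0]))
```

```text
cake 232 [204. 287.] (array([466.7, 380. ,  23. ]), np.float64(30.8))
cake 238 [225. 306.] (array([418.3, 323.8,  22.7]), np.float64(30.3))
```

View pics/side3.png

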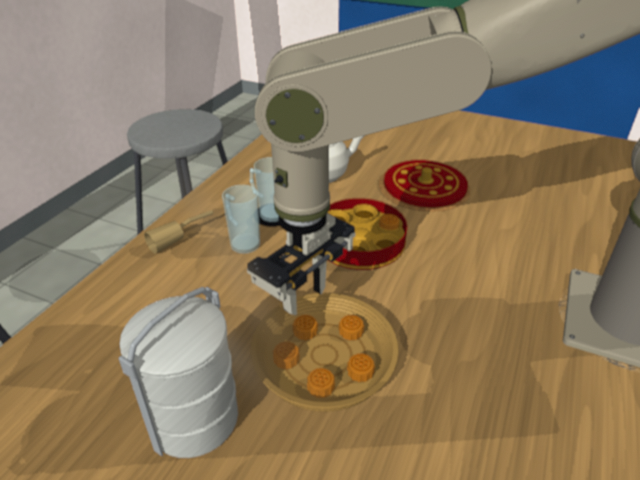

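The side view shows all five cakes unmoved and the gripper above cake B at about (305,300). Going down to grasp.

>>> play_rows --series '[[[-0.29, 0, 0, -0.035, 0], [-0.29, 0, 0, -0.055, 0], [-0.29, 0, 0, -0.066, 0], [-0.29, 0, 0, -0.066, 0], [1, 0, 0, -0.066, 0], [1, 0, 0, -0.066, 0], [1, 0, 0, -0.066, 0], [1, 0, 0, -0.066, 0]]]'

```text
t: 10.15
tool_pos: [0.5451, 0.2813, 0.0366]
orientation: [0.436, 3.108, 0.002]
force: [-0.4, -1.0, 5.6]
opening: 0.0434
```

>>> play_rows --series '[[[1, 0, 0, 0, 0], [1, 0, 0, 0, 0], [1, 0, 0, 0.02, 0], [1, 0, 0, 0.05, 0], [1, 0, 0, 0.08, 0], [1, 0, 0, 0.095, 0]]]'

```text
t: 10.75
tool_pos: [0.5452, 0.2814, 0.1332]
orientation: [0.436, 3.107, 0.004]
force: [0.3, -0.9, -0.5]
opening: 0.0431
```

>>> play_rows --series '[[[1, 0.006, -0.025, 0, 0], [1, 0.016, -0.068, 0, 0], [1, 0.027, -0.113, 0, 0], [1, 0.038, -0.158, 0, 0], [1, 0.048, -0.203, 0, 0], [1, 0.059, -0.248, 0, 0], [1, 0.069, -0.293, 0, 0], [1, 0.076, -0.32, 0, 0]]]'

```text
t: 11.55
tool_pos: [0.6198, -0.0426, 0.1292]
orientation: [-0.44, -3.111, 0.001]
force: [0.2, -0.0, -0.3]
opening: 0.0432
```

>>> play_rows --series '[[[1, 0.001, -0.0055, 0, 0], [1, 0.001, -0.0055, -0.01, 0], [1, 0.001, -0.0055, -0.03, 0], [1, 0.001, -0.0055, -0.03, 0]]]'

```text
t: 11.95
tool_pos: [0.618, -0.0427, 0.0955]
orientation: [-0.434, -3.105, -0.001]
force: [-2.1, -0.7, -1.6]
opening: 0.0431
```

Run:
```python
from h import *
print(sensors.read_state()["tool_pos"])
c=read_camera("side");save(c,"side4");cv2.imwrite("pics/side4b.png",cv2.resize(c["color"][130:300,260:460,::-1],None,fx=4,fy=3.5))
c=read_camera("top");save(c,"top4")
```

```text
[ 0.61798511 -0.04271749  0.09545904]
```

View pics/side4b.png

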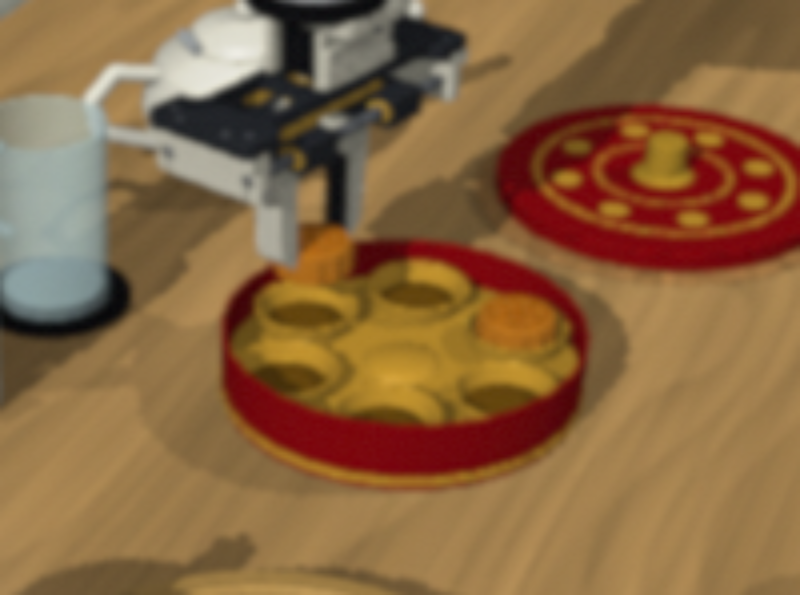

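>>> play_rows --series '[[[1, 0, 0, 0, 0], [1, 0, 0, 0, 0], [1, 0, 0, 0, 0]]]'

```text
t: 12.35
tool_pos: [0.6214, -0.0445, 0.1005]
orientation: [0.436, 3.11, -0.0]
force: [-0.4, 0.8, -1.4]
opening: 0.0432
```

>>> play_rows --series '[[[1, 0, 0, -0.015, 0], [1, 0, 0, -0.025, 0], [1, 0, 0, -0.035, 0], [1, 0, 0, -0.042, 0], [1, 0, 0, -0.046, 0], [1, 0, 0, -0.048, 0], [1, 0, 0, -0.049, 0], [1, 0, 0, -0.049, 0]]]'

```text
t: 13.15
tool_pos: [0.6211, -0.0448, 0.051]
orientation: [0.436, 3.111, -0.0]
force: [-0.4, 0.6, 0.1]
opening: 0.0432
```

>>> play_rows --series '[[[-0.29, 0, 0, 0, 0], [-0.29, 0, 0, 0, 0], [-0.29, 0, 0, 0, 0], [-0.29, 0, 0, 0.005, 0], [-0.29, 0, 0, 0.02, 0], [-0.29, 0, 0, 0.06, 0], [-0.29, 0, 0, 0.1, 0]]]'

```text
t: 13.85
tool_pos: [0.6201, -0.0446, 0.1521]
orientation: [-0.436, -3.11, 0.0]
force: [1.0, 0.2, 0.2]
opening: 0.0602
```

>>> play_rows --series '[[[-0.29, -0.015, 0.027, 0, 0], [-0.29, -0.038, 0.069, 0, 0], [-0.29, -0.062, 0.112, 0, 0], [-0.29, -0.086, 0.156, 0, 0], [-0.29, -0.11, 0.2, 0, 0], [-0.29, -0.134, 0.243, 0, 0], [-0.29, -0.158, 0.287, 0, 0], [-0.29, -0.182, 0.33, 0, 0]]]'

```text
t: 14.65
tool_pos: [0.4381, 0.2871, 0.1525]
orientation: [0.436, 3.109, 0.002]
force: [0.5, 0.6, -0.4]
opening: 0.06
```

```bash
cat > st.py <<'E'
from h import *
import sys
c=read_camera("side");save(c,"side"+sys.argv[1]);c=read_camera("top");save(c,"top"+sys.argv[1]);W=cloud(c)
for k in hc(W,.489,.316,.1,.02,.04): print("cake",k[1],k[2].round(),enc(W,k[0]))
for k in hc(W,.5535,-.025,.097,.036,.07,60): print("packed",k[1],enc(W,k[0]),"spread",(np.nanpercentile(W[k[0]][:,2],[10,90])*1000).round(1))
E
python3 st.py 5
```

```text
cake 147 [218. 256.] (array([547.5, 347.8,  22.3]), np.float64(30.5))
cake 163 [256. 285.] (array([467.8, 245.8,  22. ]), np.float64(31.0))
packed 228 (array([619.6, -43.5,  22.7]), np.float64(44.3)) spread [41.3 47.5]
packed 237 (array([503.2, -73.3,  22.9]), np.float64(43.7)) spread [40.6 47.1]
```

View pics/top5.png

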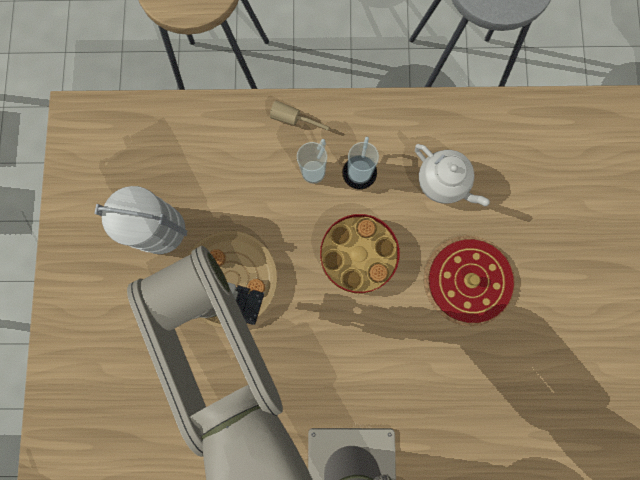

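View pics/side5.png

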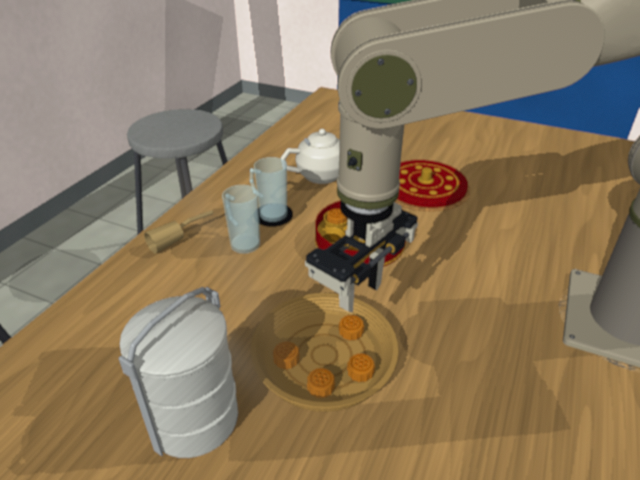

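The first cake sits flat in its pocket at top-view (367,229). In the side view the other four haven't moved. Picking E next.

>>> play_rows --series '[[[-0.29, -0.012, 0.022, 0, 0], [-0.29, -0.021, 0.0386, -0.01, 0], [-0.29, -0.021, 0.0386, -0.04, 0], [-0.29, -0.021, 0.0386, -0.07, 0], [-0.29, -0.021, 0.0386, -0.095, 0], [-0.29, -0.021, 0.0386, -0.11, 0], [-0.29, -0.021, 0.0386, -0.116, 0], [-0.29, -0.021, 0.0386, -0.116, 0]]]'

```text
t: 15.55
tool_pos: [0.4181, 0.3235, 0.0348]
orientation: [-0.437, -3.111, 0.001]
force: [-0.4, -0.5, -0.3]
opening: 0.0599
```

>>> play_rows --series '[[[1, 0, 0, 0, 0], [1, 0, 0, 0, 0], [1, 0, 0, 0, 0], [1, 0, 0, 0, 0], [1, 0, 0, 0, 0], [1, 0, 0, 0.02, 0], [1, 0, 0, 0.05, 0], [1, 0, 0, 0.07, 0]]]'

```text
t: 16.35
tool_pos: [0.4181, 0.3241, 0.1064]
orientation: [0.436, 3.11, 0.001]
force: [0.5, 0.6, 0.3]
opening: 0.043
```

>>> play_rows --series '[[[1, 0.005, -0.025, 0.01, 0], [1, 0.014, -0.068, 0.01, 0], [1, 0.023, -0.113, 0.01, 0], [1, 0.033, -0.158, 0.01, 0], [1, 0.042, -0.203, 0.01, 0], [1, 0.052, -0.248, 0.01, 0], [1, 0.061, -0.293, 0.01, 0], [1, 0.068, -0.325, 0.01, 0]]]'

```text
t: 17.15
tool_pos: [0.486, -0.0038, 0.115]
orientation: [0.438, 3.11, -0.001]
force: [0.2, 0.2, 0.3]
opening: 0.0433
```

>>> play_rows --series '[[[1, 0.0006, -0.0043, 0, 0], [1, 0.0006, -0.0043, -0.01, 0], [1, 0.0006, -0.0043, -0.025, 0], [1, 0.0006, -0.0043, -0.035, 0], [1, 0.0006, -0.0043, -0.045, 0], [1, 0.0006, -0.0043, -0.055, 0], [1, 0.0006, -0.0043, -0.062, 0], [1, 0.0006, -0.0043, -0.064, 0]]]'

```text
t: 17.95
tool_pos: [0.4857, -0.005, 0.0499]
orientation: [-0.436, -3.109, -0.0]
force: [-9.1, 1.6, 13.1]
opening: 0.043
```

>>> play_rows --series '[[[1, 0, 0, 0, 0], [-0.29, 0, 0, 0, 0], [-0.29, 0, 0, 0, 0], [-0.29, 0, 0, 0, 0], [-0.29, 0, 0, 0.005, 0], [-0.29, 0, 0, 0.02, 0], [-0.29, 0, 0, 0.06, 0], [-0.29, 0, 0, 0.1, 0]]]'

```text
t: 18.75
tool_pos: [0.4854, -0.0054, 0.1513]
orientation: [-0.436, -3.109, 0.0]
force: [0.6, -0.5, -0.1]
opening: 0.0598
```

>>> play_rows --series '[[[-0.29, -0.001, 0.027, 0, -0.14], [-0.29, -0.003, 0.065, 0, -0.28], [-0.29, -0.005, 0.105, 0, -0.42], [-0.29, -0.007, 0.145, 0, -0.56], [-0.29, -0.009, 0.185, 0, -0.7], [-0.29, -0.011, 0.225, 0, -0.84], [-0.29, -0.013, 0.26, 0, -0.98], [-0.29, -0.015, 0.29, 0, -1.047]]]'

```text
t: 19.55
tool_pos: [0.4711, 0.2866, 0.1512]
orientation: [1.939, 2.472, 0.001]
force: [1.0, 0.1, -0.0]
opening: 0.0601
```

```bash
python3 st.py 6
```

```text
cake 234 [255. 287.] (array([466.8, 245.9,  22.8]), np.float64(29.8))
packed 224 (array([619.3, -44. ,  22.9]), np.float64(44.3)) spread [40.4 48.4]
packed 228 (array([502.7, -73.5,  22.5]), np.float64(44.2)) spread [40.9 47.4]
packed 225 (array([486.4,  -5. ,  22.4]), np.float64(44.4)) spread [40.9 47.5]
```

View pics/side6.png

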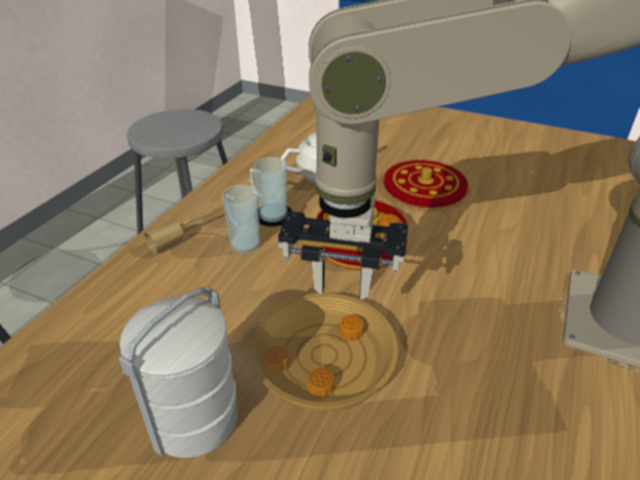

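View pics/top6.png

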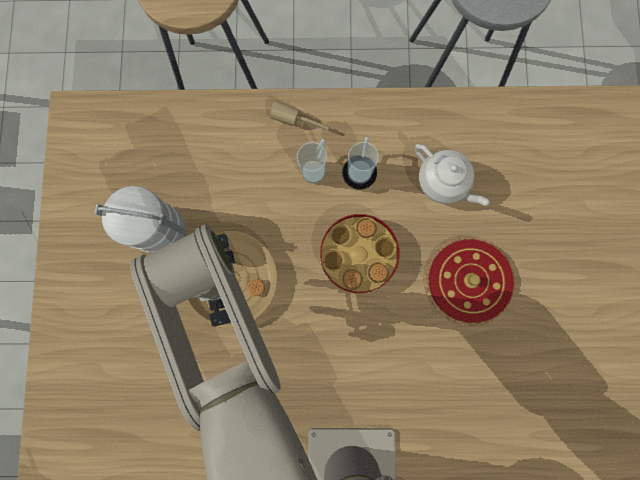

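The second cake is seated at (352,279). Cake A got knocked: its side pixel went from (287,356) to (276,358). I'll locate it with the side camera.

Run:
```python
from h import *
c=read_camera("side");W=cloud(c)
for k in hc(W,.489,.316,.118,.0255,.036,40)+[]: print("top",k[1],k[2].round(),enc(W,k[0]))
hsv=cv2.cvtColor(c["color"],cv2.COLOR_RGB2HSV)
for p in [(276,352),(321,375),(352,322)]: print(p,W[p[1],p[0]].round(4),hsv[p[1],p[0]])
```

```text
top 71 [318. 298.] (array([546.3, 217.6,  16.6]), np.float64(30.6))
top 78 [337. 300.] (array([513.1, 205.9,  16.4]), np.float64(30.1))
top 291 [279. 315.] (array([580.1, 295.1,  68.3]), np.float64(31.0))
top 216 [366. 312.] (array([448.3, 219.9,  51.3]), np.float64(30.7))
top 354 [351. 323.] (array([466.1, 248.5,  23.7]), np.float64(30.0))
top 432 [275. 355.] (array([554.3, 369.4,  23.2]), np.float64(30.1))
top 484 [320. 379.] (array([465.1, 381.7,  22.4]), np.float64(30.2))
(276, 352) [0.556  0.365  0.0308] [ 15 174  98]
(321, 375) [0.4663 0.377  0.0313] [ 16 208 140]
(352, 322) [0.4637 0.2479 0.0321] [ 15 229 156]
```

>>> play_rows --series '[[[-0.29, -0.002, 0.035, 0, 0], [-0.29, -0.004, 0.075, 0, 0], [-0.29, -0.005, 0.0952, -0.02, 0], [-0.29, -0.005, 0.0952, -0.055, 0], [-0.29, -0.005, 0.0952, -0.085, 0], [-0.29, -0.005, 0.0952, -0.108, 0], [-0.29, -0.005, 0.0952, -0.116, 0], [-0.29, -0.005, 0.0952, -0.116, 0]]]'

```text
t: 20.5
tool_pos: [0.4659, 0.3783, 0.0336]
orientation: [-1.933, -2.476, 0.004]
force: [-0.1, 0.4, 0.2]
opening: 0.0603
```

>>> play_rows --series '[[[1, 0, 0, 0, 0], [1, 0, 0, 0, 0], [1, 0, 0, 0, 0], [1, 0, 0, 0, 0], [1, 0, 0, 0, 0], [1, 0, 0, 0.02, 0], [1, 0, 0, 0.05, 0], [1, 0, 0, 0.08, 0]]]'

```text
t: 21.3
tool_pos: [0.4659, 0.3795, 0.1153]
orientation: [-1.933, -2.476, 0.001]
force: [1.1, 0.1, -0.8]
opening: 0.0432
```

>>> play_rows --series '[[[1, 0.005, -0.025, 0, 0], [1, 0.014, -0.068, 0, 0], [1, 0.024, -0.113, 0, 0], [1, 0.033, -0.158, 0, 0], [1, 0.042, -0.203, 0, 0], [1, 0.052, -0.248, 0, 0], [1, 0.061, -0.293, 0, 0], [1, 0.069, -0.33, 0, 0]]]'

```text
t: 22.1
tool_pos: [0.5358, 0.0475, 0.1153]
orientation: [1.933, 2.475, 0.001]
force: [0.8, 0.5, -1.0]
opening: 0.0435
```

>>> play_rows --series '[[[1, 0.0017, -0.0068, 0, 0], [1, 0.0017, -0.0068, 0, 0], [1, 0.0017, -0.0068, -0.02, 0], [1, 0.0017, -0.0068, -0.035, 0], [1, 0.0017, -0.0068, -0.045, 0], [1, 0.0017, -0.0068, -0.055, 0], [1, 0.0017, -0.0068, -0.062, 0], [1, 0.0017, -0.0068, -0.064, 0]]]'

```text
t: 22.9
tool_pos: [0.5366, 0.0434, 0.0503]
orientation: [-1.932, -2.476, 0.001]
force: [-6.5, 1.3, 12.9]
opening: 0.0433
```

>>> play_rows --series '[[[1, 0, 0, 0, 0], [-0.29, 0, 0, 0, 0], [-0.29, 0, 0, 0, 0], [-0.29, 0, 0, 0, 0], [-0.29, 0, 0, 0.005, 0], [-0.29, 0, 0, 0.02, 0], [-0.29, 0, 0, 0.06, 0], [-0.29, 0, 0, 0.1, 0]]]'

```text
t: 23.7
tool_pos: [0.5364, 0.043, 0.1522]
orientation: [-1.933, -2.475, 0.001]
force: [0.2, -0.5, -0.4]
opening: 0.0599
```

>>> play_rows --series '[[[-0.29, -0.01, 0.03, 0, -0.12], [-0.29, -0.024, 0.07, 0, -0.24], [-0.29, -0.038, 0.11, 0, -0.35], [-0.29, -0.052, 0.15, 0, -0.35], [-0.29, -0.064, 0.185, 0, -0.35], [-0.29, -0.0705, 0.203, 0, -0.35], [-0.29, -0.0705, 0.203, 0, -0.35]]]'

```text
t: 24.4
tool_pos: [0.466, 0.2484, 0.1522]
orientation: [-2.331, -2.106, -0.003]
force: [0.1, 0.3, 0.3]
opening: 0.0596
```

```bash
python3 st.py 7
python3 - <<'E'
from h import *
c=read_camera("side");W=cloud(c)
for k in hc(W,.489,.316,.118,.0255,.036,40)+[]: print("top",k[1],k[2].round(),enc(W,k[0]))
E
```

```text
packed 227 (array([619.9, -43.2,  22.9]), np.float64(44.1)) spread [40.7 47.4]
packed 225 (array([538.4,  43.1,  22.8]), np.float64(44.6)) spread [41.1 47.2]
packed 228 (array([502.8, -73.4,  22.5]), np.float64(44.5)) spread [41.4 47.4]
packed 228 (array([486.4,  -5.1,  22.4]), np.float64(44.0)) spread [40.8 46.8]
top 406 [350. 307.] (array([479. , 236.6,  85. ]), np.float64(30.5))
top 281 [279. 315.] (array([582.1, 293.8,  65.1]), np.float64(30.9))
top 356 [351. 323.] (array([465.5, 248.7,  23.5]), np.float64(30.2))
top 42 [257. 350.] (array([587.2, 373.9,  16.3]), np.float64(30.4))
top 438 [276. 355.] (array([554.7, 369.3,  22.8]), np.float64(30.1))
```

View pics/side7.png

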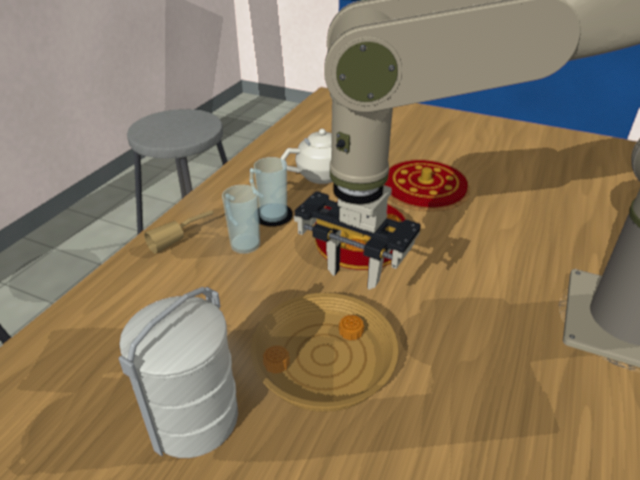

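The third cake is seated. D, at side pixel (351,325), and A, at (276,357), remain and haven't moved. Picking D.

>>> play_rows --series '[[[-0.29, 0, 0, -0.03, 0], [-0.29, 0, 0, -0.06, 0], [-0.29, 0, 0, -0.09, 0], [-0.29, 0, 0, -0.11, 0], [-0.29, 0, 0, -0.116, 0], [-0.29, 0, 0, -0.116, 0]]]'

```text
t: 25.15
tool_pos: [0.4664, 0.2448, 0.0341]
orientation: [-2.336, -2.1, 0.003]
force: [0.3, -1.2, 0.6]
opening: 0.06
```

>>> play_rows --series '[[[1, 0, 0, 0, 0], [1, 0, 0, 0, 0], [1, 0, 0, 0, 0], [1, 0, 0, 0, 0], [1, 0, 0, 0, 0], [1, 0, 0, 0.02, 0], [1, 0, 0, 0.05, 0], [1, 0, 0, 0.08, 0]]]'

```text
t: 25.95
tool_pos: [0.466, 0.2459, 0.1153]
orientation: [-2.334, -2.102, 0.002]
force: [0.5, 1.4, -0.5]
opening: 0.043
```

>>> play_rows --series '[[[1, 0.008, -0.025, 0, 0.1], [1, 0.02, -0.065, 0, 0.2], [1, 0.033, -0.108, 0, 0.3], [1, 0.046, -0.151, 0, 0.35], [1, 0.06, -0.195, 0, 0.35], [1, 0.073, -0.238, 0, 0.35], [1, 0.086, -0.281, 0, 0.35], [1, 0.099, -0.325, 0, 0.35]]]'

```text
t: 26.75
tool_pos: [0.566, -0.0807, 0.115]
orientation: [1.933, 2.476, 0.001]
force: [0.8, 0.4, -1.1]
opening: 0.0431
```

>>> play_rows --series '[[[1, 0.0045, -0.0141, 0, 0], [1, 0.0045, -0.0141, 0, 0], [1, 0.0045, -0.0141, -0.02, 0], [1, 0.0045, -0.0141, -0.035, 0], [1, 0.0045, -0.0141, -0.045, 0], [1, 0.0045, -0.0141, -0.055, 0], [1, 0.0045, -0.0141, -0.061, 0], [1, 0.0045, -0.0141, -0.063, 0]]]'

```text
t: 27.55
tool_pos: [0.5697, -0.0927, 0.0508]
orientation: [-1.932, -2.476, 0.001]
force: [0.3, 0.3, -0.8]
opening: 0.0433
```

>>> play_rows --series '[[[1, 0, 0, 0, 0], [-0.29, 0, 0, 0, 0], [-0.29, 0, 0, 0, 0], [-0.29, 0, 0, 0, 0], [-0.29, 0, 0, 0.004, 0], [-0.29, 0, 0, 0.019, 0], [-0.29, 0, 0, 0.059, 0], [-0.29, 0, 0, 0.099, 0]]]'

```text
t: 28.35
tool_pos: [0.5694, -0.093, 0.1521]
orientation: [-1.933, -2.475, 0.001]
force: [-0.0, -0.1, 1.0]
opening: 0.0597
```

>>> play_rows --series '[[[-0.29, -0.012, 0.024, 0, -0.14], [-0.29, -0.025, 0.048, 0, -0.28], [-0.29, -0.038, 0.072, 0, -0.42], [-0.29, -0.05, 0.096, 0, -0.56], [-0.29, -0.062, 0.12, 0, -0.7], [-0.29, -0.075, 0.144, 0, -0.84], [-0.29, -0.088, 0.168, 0, -0.98], [-0.29, -0.1, 0.19, 0, -1.1]]]'

```text
t: 29.15
tool_pos: [0.4699, 0.0979, 0.1522]
orientation: [2.945, 1.092, 0.003]
force: [-0.1, 1.1, 1.2]
opening: 0.0597
```

```bash
python3 st.py 8
python3 - <<'E'
from h import *
c=read_camera("side");W=cloud(c)
for k in hc(W,.489,.316,.118,.0255,.036,40)+[]: print("top",k[1],k[2].round(),enc(W,k[0]))
E
```

```text
cake 199 [211. 254.] (array([554.7, 364.9,  21.9]), np.float64(30.3))
packed 222 (array([619.7, -44. ,  22.6]), np.float64(44.4)) spread [40.7 47.7]
packed 221 (array([571.1, -93. ,  22.3]), np.float64(43.9)) spread [41.2 47.3]
packed 236 (array([502.5, -73.4,  22.9]), np.float64(44.3)) spread [40.9 47.3]
packed 208 (array([486.3,  -5.1,  22.5]), np.float64(44.5)) spread [40.7 47.8]
top 596 [313. 308.] (array([515.9, 283.7, 109.2]), np.float64(30.7))
top 92 [385. 330.] (array([405. , 241.4,  26.8]), np.float64(30.5))
top 430 [275. 355.] (array([555. , 369.7,  23. ]), np.float64(30.1))
```

View pics/top8.png

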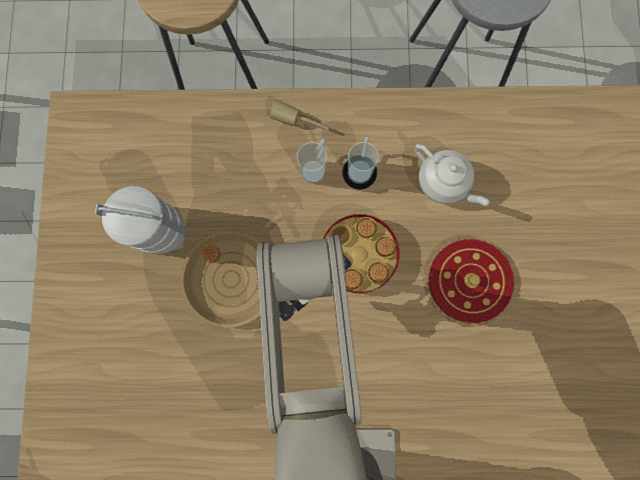

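Four cakes plus the packed one... in fact D sits at (386,246), and the remaining empty pocket is at (342,235). A is at (211,254) in the top view. Going for A.

>>> play_rows --series '[[[-0.29, 0.01, 0.032, 0, 0], [-0.29, 0.024, 0.075, 0, 0], [-0.29, 0.038, 0.12, 0, 0], [-0.29, 0.052, 0.165, 0, 0], [-0.29, 0.066, 0.21, 0, 0], [-0.29, 0.08, 0.25, 0, 0], [-0.29, 0.0852, 0.27, 0, 0], [-0.29, 0.0852, 0.27, 0, 0]]]'

```text
t: 30.1
tool_pos: [0.5563, 0.3688, 0.1508]
orientation: [-2.94, -1.107, -0.001]
force: [0.5, 0.0, -0.4]
opening: 0.0598
```

>>> play_rows --series '[[[-0.29, 0, 0, -0.03, 0], [-0.29, 0, 0, -0.06, 0], [-0.29, 0, 0, -0.085, 0], [-0.29, 0, 0, -0.1, 0], [-0.29, 0, 0, -0.11, 0], [-0.29, 0, 0, -0.116, 0], [-0.29, 0, 0, -0.116, 0]]]'

```text
t: 30.8
tool_pos: [0.5556, 0.3666, 0.0347]
orientation: [2.942, 1.101, 0.0]
force: [-0.2, 0.9, 0.0]
opening: 0.0601
```

>>> play_rows --series '[[[1, 0, 0, 0, 0], [1, 0, 0, 0, 0], [1, 0, 0, 0, 0], [1, 0, 0, 0, 0], [1, 0, 0, 0, 0], [1, 0, 0, 0.02, 0], [1, 0, 0, 0.05, 0], [1, 0, 0, 0.08, 0]]]'

```text
t: 31.6
tool_pos: [0.5545, 0.3665, 0.1145]
orientation: [2.942, 1.101, -0.003]
force: [0.5, 0.0, -0.1]
opening: 0.0435
```

>>> play_rows --series '[[[1, 0.004, -0.025, 0, 0], [1, 0.01, -0.068, 0, 0], [1, 0.016, -0.113, 0, 0], [1, 0.022, -0.158, 0, 0], [1, 0.029, -0.203, 0, 0], [1, 0.035, -0.248, 0, 0], [1, 0.042, -0.293, 0, 0], [1, 0.047, -0.33, 0, 0]]]'

```text
t: 32.4
tool_pos: [0.6022, 0.0344, 0.1146]
orientation: [2.943, 1.099, -0.0]
force: [0.3, 0.6, -0.8]
opening: 0.0427
```

>>> play_rows --series '[[[1, 0.002, -0.0136, 0, 0.05], [1, 0.002, -0.0136, 0, 0.05], [1, 0.002, -0.0136, -0.02, 0.05], [1, 0.002, -0.0136, -0.035, 0.05], [1, 0.002, -0.0136, -0.045, 0.05], [1, 0.002, -0.0136, -0.055, 0.05], [1, 0.002, -0.0136, -0.061, 0.05], [1, 0.002, -0.0136, -0.063, 0.05]]]'

```text
t: 33.2
tool_pos: [0.6038, 0.0236, 0.0508]
orientation: [-2.913, -1.174, 0.002]
force: [-0.2, -0.4, -0.2]
opening: 0.0433
```

>>> play_rows --series '[[[1, 0, 0, 0, 0], [-0.29, 0, 0, 0, 0], [-0.29, 0, 0, 0, 0], [-0.29, 0, 0, 0, 0], [-0.29, 0, 0, 0.004, 0], [-0.29, 0, 0, 0.019, 0], [-0.29, 0, 0, 0.059, 0], [-0.29, 0, 0, 0.099, 0]]]'

```text
t: 34.0
tool_pos: [0.6036, 0.0233, 0.152]
orientation: [-2.913, -1.173, 0.002]
force: [0.7, 0.8, 0.6]
opening: 0.0599
```

>>> play_rows --series '[[[-1, -0.015, -0.025, 0.02, -0.13], [-1, -0.03, -0.05, 0.04, -0.26], [-1, -0.05, -0.08, 0.05, -0.39], [-1, -0.07, -0.11, 0.05, -0.52], [-1, -0.09, -0.14, 0.05, -0.65], [-1, -0.11, -0.17, 0.05, -0.78], [-1, -0.13, -0.2, 0.05, -0.91], [-1, -0.15, -0.23, 0.05, -1.012]]]'

```text
t: 34.8
tool_pos: [0.4536, -0.2079, 0.2023]
orientation: [3.116, -0.394, 0.003]
force: [0.4, 0.2, 0.5]
opening: 0.0929
```

```bash
python3 st.py 9;python3 - <<'E'
from h import *
c=read_camera("top");W=cloud(c)
for k in hc(W,.482,-.318,.13,.014,.03,100): print("lid",k[1],enc(W,k[0]),(np.nanmean(W[k[0]],0)*1000).round(1))
for k in hc(W,.482,-.318,.03,.035,.07,10): print("knob",k[1],enc(W,k[0]),(np.nanmean(W[k[0]],0)*1000).round(1))
E
```

```text
packed 223 (array([620.1, -44.2,  22.8]), np.float64(44.4)) spread [41.2 48. ]
packed 220 (array([604.7,  23.2,  22.6]), np.float64(44.1)) spread [40.6 47.9]
packed 231 (array([570.8, -92.7,  22.9]), np.float64(43.9)) spread [40.8 47.3]
packed 230 (array([538.5,  43. ,  22.9]), np.float64(44.5)) spread [41.  47.4]
packed 236 (array([503.2, -73.1,  22.9]), np.float64(44.3)) spread [40.6 47.6]
packed 229 (array([486.4,  -5. ,  22.4]), np.float64(44.1)) spread [40.9 47.3]
lid 567 (array([ 562.4, -270.3,   55.1]), np.float64(20.0)) [ 554.5 -271.8   20.1]
lid 351 (array([ 388.6, -332.9,   41.8]), np.float64(20.1)) [ 392.  -326.    20.1]
```

View pics/top9.png

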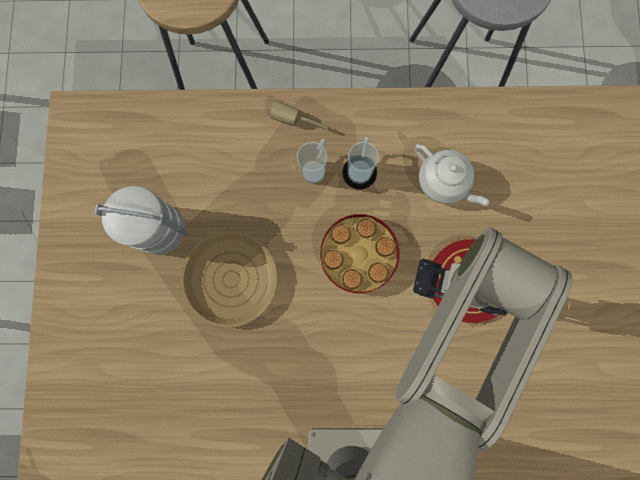

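View pics/side9.png

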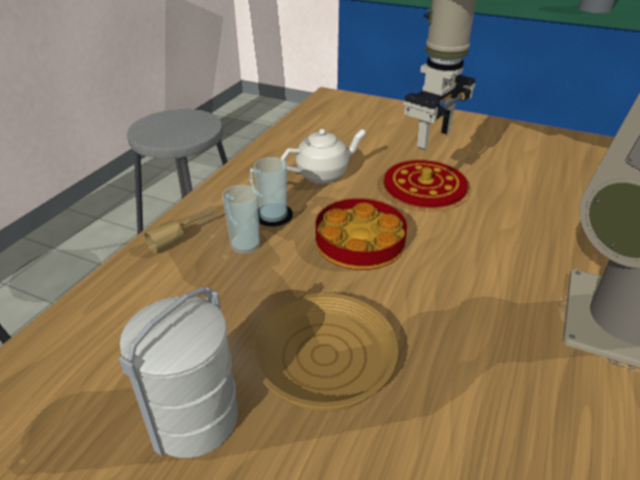

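All six pockets hold a flat cake (tops at 44 mm), and the basket is empty. Next I'll measure the lid and tin from the side camera, where nothing hides the lid.

Run:
```python
from h import *
for i in range(2):
    c=read_camera("side");W=cloud(c);z=W[...,2]
    for k in hc(W,.482,-.318,.13,.015,.026,300): print("lid",k[1],enc(W,k[0]))
    for k in hc(W,.482,-.318,.03,.046,.056,10): print("knob",k[1],enc(W,k[0]),(np.nanmean(W[k[0]],0)*1000).round(1))
    d=np.hypot(W[...,0]-.5535,W[...,1]+.025)
    P=W[(abs(d-.101)<.008)&(abs(z-.05)<.003)];print("rim",circ(P),len(P), enc(W,(d<.113)&(abs(z-.05)<.002)))
c=read_camera("top");W=cloud(c);z=W[...,2]
m=(abs(np.hypot(W[...,0]-.484,W[...,1]+.318)-.105)<.02)&(z>.013)&(z<.024)
P=W[m];h=cv2.convexHull((P[:,:2]*1000).astype(np.float32))[:,0]
r=np.hypot(h[:,0]-484,h[:,1]+318);print(np.c_[h,r][r>105].round(0).tolist(),circ(np.c_[h[r>106]]))
```

```text
lid 2774 (array([ 480.7, -317. ,  113.6]), np.float64(20.5))
knob 40 (array([ 481.9, -316.3,   14. ]), np.float64(49.5)) [ 479.9 -314.7   49.8]
rim (array([ 0.55225713, -0.02265086]), np.float64(0.10103460190148256)) 406 (array([552.7, -23.3, 105.4]), np.float64(49.7))
lid 2795 (array([ 480.8, -318. ,  113.2]), np.float64(20.4))
knob 47 (array([ 482.8, -314.1,   14.3]), np.float64(50.2)) [ 481.5 -314.    50. ]
rim (array([ 0.55224873, -0.02267666]), np.float64(0.10087462717846536)) 408 (array([551.9, -23.3, 104.4]), np.float64(49.7))
[[592.0, -321.0, 108.0], [592.0, -310.0, 108.0], [589.0, -295.0, 108.0], [586.0, -283.0, 108.0], [576.0, -262.0, 108.0], [573.0, -256.0, 108.0], [560.0, -240.0, 109.0], [557.0, -237.0, 109.0], [546.0, -228.0, 109.0], [539.0, -224.0, 109.0], [533.0, -222.0, 108.0], [445.0, -215.0, 110.0], [434.0, -220.0, 110.0], [431.0, -221.0, 110.0], [426.0, -224.0, 110.0], [380.0, -281.0, 110.0], [375.0, -303.0, 110.0], [375.0, -313.0, 109.0], [375.0, -330.0, 110.0], [375.0, -332.0, 110.0], [377.0, -343.0, 109.0], [380.0, -352.0, 110.0], [385.0, -364.0, 109.0], [388.0, -370.0, 110.0], [390.0, -375.0, 110.0], [395.0, -380.0, 109.0]] (array([ 482.91076537, -317.1188857 ]), np.float64(108.74045387591356))
```

>>> play_rows --series '[[[-1, 0.01, -0.04, 0, 0], [-1, 0.02, -0.08, 0, 0], [-1, 0.027, -0.105, 0, 0], [-1, 0.028, -0.111, 0, 0], [-1, 0.028, -0.111, -0.03, 0], [-1, 0.028, -0.111, -0.06, 0], [-1, 0.028, -0.111, -0.08, 0], [-1, 0.028, -0.111, -0.08, 0]]]' --force 40

```text
t: 35.9
tool_pos: [0.4808, -0.3145, 0.1169]
orientation: [-3.114, 0.382, 0.009]
force: [0.4, -0.1, 0.4]
opening: 0.093
```

>>> play_rows --series '[[[-1, 0, 0, -0.03, 0], [-1, 0, 0, -0.055, 0], [-1, 0, 0, -0.07, 0], [-1, 0, 0, -0.08, 0], [-1, 0, 0, -0.08, 0], [1, 0, 0, -0.08, 0], [1, 0, 0, -0.08, 0], [1, 0, 0, -0.08, 0]]]'

```text
t: 36.7
tool_pos: [0.483, -0.3183, 0.0419]
orientation: [3.117, -0.386, 0.003]
force: [-0.2, -0.9, -0.7]
opening: 0.0735
```

>>> play_rows --series '[[[1, 0, 0, 0, 0], [1, 0, 0, 0, 0], [1, 0, 0, 0, 0], [1, 0, 0, 0, 0], [1, 0, 0, 0, 0], [1, 0, 0, 0, 0], [1, 0, 0, 0, 0], [1, 0, 0, 0, 0]]]'

```text
t: 37.5
tool_pos: [0.4823, -0.3177, 0.0406]
orientation: [-3.118, 0.386, 0.0]
force: [-0.4, -0.3, -0.3]
opening: 0.0252
```

>>> play_rows --series '[[[1, 0, 0, 0, 0], [1, 0, 0, 0.01, 0], [1, 0, 0, 0.02, 0], [1, 0, 0, 0.04, 0], [1, 0, 0, 0.06, 0], [1, 0, 0, 0.08, 0], [1, 0, 0, 0.085, 0]]]'

```text
t: 38.2
tool_pos: [0.484, -0.319, 0.1296]
orientation: [3.115, -0.385, 0.007]
force: [0.5, -0.9, -2.1]
opening: 0.025
```

>>> play_rows --series '[[[1, 0.005, 0.02, 0, 0], [1, 0.014, 0.058, 0, 0], [1, 0.024, 0.098, 0, 0], [1, 0.033, 0.138, 0, 0], [1, 0.043, 0.178, 0, 0], [1, 0.053, 0.218, 0, 0], [1, 0.062, 0.258, 0, 0], [1, 0.069, 0.283, 0, 0]]]'

```text
t: 39.0
tool_pos: [0.5513, -0.0319, 0.1254]
orientation: [-3.117, 0.383, 0.0]
force: [-0.1, 0.5, -1.7]
opening: 0.0253
```

>>> play_rows --series '[[[1, 0.002, 0.01, 0, 0], [1, 0.002, 0.01, -0.005, 0], [1, 0.002, 0.01, -0.015, 0], [1, 0.002, 0.01, -0.025, 0], [1, 0.002, 0.01, -0.028, 0], [1, 0.002, 0.01, -0.028, 0], [1, 0.002, 0.01, -0.028, 0]]]'

```text
t: 39.7
tool_pos: [0.5532, -0.0253, 0.0975]
orientation: [-3.118, 0.387, 0.0]
force: [-0.1, -0.2, -1.1]
opening: 0.0253
```

Run:
```python
from h import *
s=sensors.read_state();print(s["tool_pos"],s["force"],s["opening"])
c=read_camera("side");save(c,"side10");W=cloud(c)
for k in hc(W,.5535,-.025,.13,.07,.094,300): print("lid",k[1],enc(W,k[0])); P=W[k[0]];A=np.c_[P[:,:2],np.ones(len(P))];print(np.linalg.lstsq(A,P[:,2],rcond=None)[0])
cv2.imwrite("pics/side10b.png",cv2.resize(c["color"][110:290,250:470,::-1],None,fx=3.5,fy=3.2))
```

```text
[ 0.55322713 -0.02528507  0.09754455] [-0.0649904  -0.19211184 -1.06082451] 0.02530082709471478
lid 4052 (array([552.4, -23.3, 111.7]), np.float64(77.3))
[ 0.00090469 -0.00630905  0.07680382]
```

View pics/side10b.png

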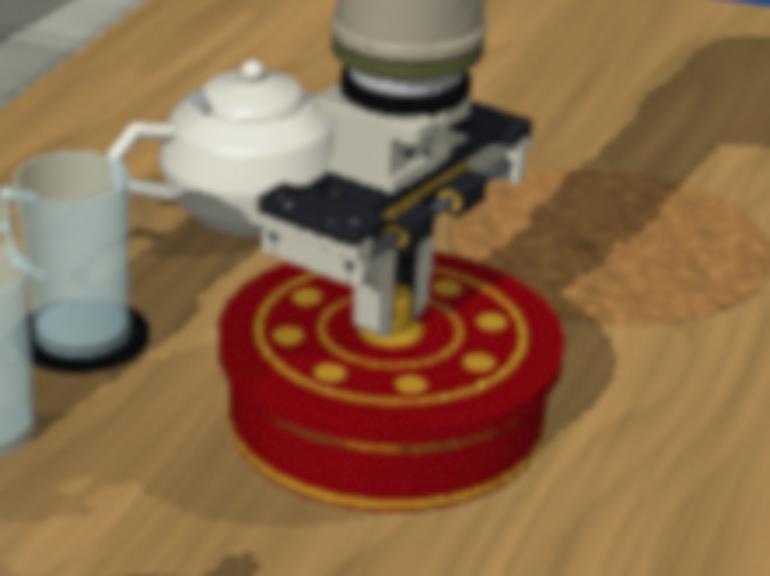

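The lid is level, and both lid and tin rim centre at about (552.3,-23) in the side camera. Lowering.

>>> play_rows --series '[[[1, 0, 0, -0.004, 0], [1, 0, 0, -0.008, 0], [1, 0, 0, -0.012, 0], [1, 0, 0, -0.016, 0], [1, 0, 0, -0.019, 0], [1, 0, 0, -0.022, 0], [1, 0, 0, -0.024, 0], [1, 0, 0, -0.025, 0]]]'

```text
t: 40.55
tool_pos: [0.5532, -0.0247, 0.0725]
orientation: [-3.118, 0.386, 0.001]
force: [-4.3, -0.4, 5.7]
opening: 0.0251
```

Resting on the rim at the home height with light force. Releasing.

>>> play_rows --series '[[[1, 0, 0, -0.001, 0], [-1, 0, 0, -0.001, 0], [-1, 0, 0, 0, 0], [-1, 0, 0, 0, 0], [-1, 0, 0, 0, 0], [-1, 0, 0, 0, 0], [-1, 0, 0, 0, 0], [-1, 0, 0, 0, 0]]]'

```text
t: 41.35
tool_pos: [0.5533, -0.0248, 0.0726]
orientation: [-3.118, 0.386, -0.0]
force: [-0.4, -0.8, -0.3]
opening: 0.0767
```

>>> play_rows --series '[[[-1, 0, 0, 0.02, 0], [-1, 0, 0, 0.05, 0], [-1, 0, 0, 0.09, 0], [-1, 0, 0, 0.13, 0], [-1, -0.04, 0, 0.15, 0], [-1, -0.08, -0.02, 0.15, 0], [-1, -0.12, -0.05, 0.15, 0], [-1, -0.14, -0.09, 0.15, 0]]]'

```text
t: 42.15
tool_pos: [0.4112, -0.1143, 0.2227]
orientation: [-3.118, 0.382, -0.0]
force: [0.8, -0.8, -0.8]
opening: 0.093
```

>>> play_rows --series '[[[-1, 0, -0.04, 0, 0], [-1, 0, -0.08, 0, 0], [-1, 0, -0.12, 0, 0], [-1, 0, -0.14, 0, 0], [-1, 0, -0.14, 0, 0], [-1, 0, -0.14, 0, 0]]]'

```text
t: 42.75
tool_pos: [0.4131, -0.2546, 0.2224]
orientation: [-3.117, 0.387, 0.001]
force: [-0.5, 0.5, 0.1]
opening: 0.0931
```

Run:
```python
from h import *
for n in("top","side"):
    c=read_camera(n);save(c,n+"11");W=cloud(c)
    for k in hc(W,.5535,-.025,.13,.044,.06,300): print(n,"lid",k[1],enc(W,k[0])); P=W[k[0]];A=np.c_[P[:,:2]-[.5535,-.025],np.ones(len(P))];print(np.linalg.lstsq(A,P[:,2],rcond=None)[0].round(4))
    for k in hc(W,.5535,-.025,.03,.075,.1,10): print("knob",enc(W,k[0]))
```

```text
top lid 5473 (array([553.9, -24.6, 109.4]), np.float64(52.5))
[0.0003 0.0004 0.0525]
knob (array([553.7, -24.6,  12.7]), np.float64(82.1))
side lid 4527 (array([552.5, -23.8, 112.2]), np.float64(52.3))
[ 0.0012 -0.0053  0.0522]
knob (array([552.2, -23. ,  13.2]), np.float64(81.1))
```

View pics/side11.png

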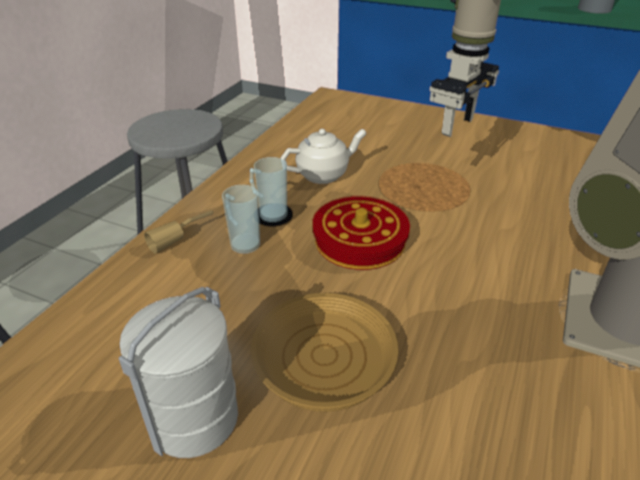

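View pics/top11.png

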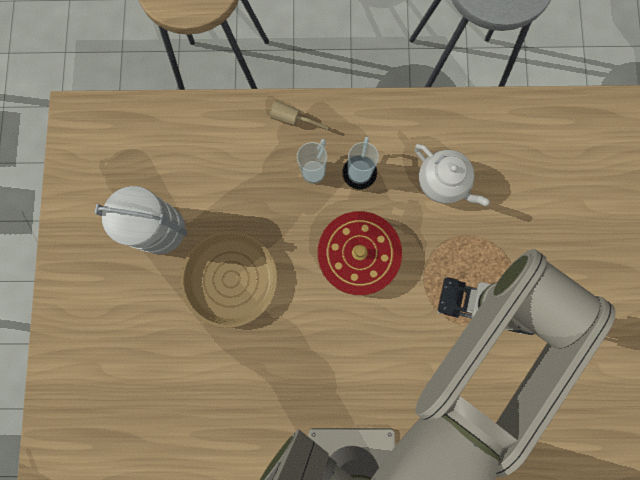

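The lid is home at top-view (360,253): top at 52.5 mm, level and centred. The bystanders look unmoved and the arm is clear. Handing in.

```bash
python3 -c "
from plant import robot
print(robot.close_job())"
```

```text
the job is handed in; nothing more can be done
None
```

The job is done and handed in at about 43 s on the robot's clock; handing in reports no verdict.

**What I did:** I set the lid on the cork mat, moved all five cakes from the basket into the five empty pockets, and put the lid back on the tin. One cake was knocked aside mid-run; I found it again with the cameras and packed it too.

**Last checks:**
- **Cakes, before the lid went back on:** six cakes, one to a pocket. Their tops were at about 44 mm, which is fully seated. Each was within about 2 mm of the pocket centre I had worked out from the camera.
- **Lid:** the top view puts its centre within 1 mm of the tin's. Its top is at 52.5 mm (52 is home) and it is level within 0.001 rad. The side camera reads 1–2 mm off from the top view, as it did all run, and gives a 0.005 rad tilt; both are within the limits.
- **Bystanders:** the tiffin, teapot and mugs look unmoved in both cameras. I checked these by eye rather than measuring them at the end.
- **Contact:** the arm was clear of everything at hand-in. Readings of about 6 to 13 N showed up briefly while gripping the first cake, seating two of the cakes and setting the lid down. No check failed.

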